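# Slide the amplifier module under the bridge

### The arm

A 6-joint arm with a two-finger parallel gripper is mounted at the origin on the work surface. World frame = base frame: x ahead of the robot, y to its left, z up, the work surface at z = 0. Lengths are in m, angles in rad, forces in N, time in s.
With the tool pointing down it reaches from about 0.225 to 0.875 m from the base axis. Payload 3.4 kg.
Tool frame: the origin (TCP) lies at the very end of the fingers, on their centre line; the grasp point (between the pads) lies 19 mm behind it; z points along the fingers, y is the direction in which the jaws open and shut (so a half turn about z gives the same grasp; the last joint's range is limited). The gripper opens to 85 mm and grips with 20 to 120 N. Pads are 22 mm wide; open, the fingers measure 114 mm over their backs; the gripper's body (76 mm by 85 mm) begins 54 mm behind the grasp point. The pads swing forward as they close: fully open they stand 13 mm farther back than shut.
Start: joints at [1.175, 0.276, 1.505, -0, 1.361, -0.121], TCP at [0.156, 0.553, 0.231] pointing down, gripper open.
Joint ranges: [-2.89, 2.89], [-0.75, 2.08], [0.22, 2.7], [-1.18, 4.32], [0.11, 2.71], [-2.7, 2.7]. Speed limits (rad/s): [2.57, 2.57, 3.14, 3.14, 3.14, 3.14].

### API

Orientations are given as a unit quaternion [w, x, y, z].
In Python, from rig import manip, viewer, job gives the robot as it stands.
- The arm moves only by the shell command python3 -m crank 'ROWS' [OPENING] [FORCE]. ROWS is JSON, a list of rows, each a list of 6 numbers: the shift along the tool's x, y, z in m, then the turn, a rotation vector about the tool's x, y, z in degrees. In form: [[dx, dy, dz, rx, ry, rz], ...]. A call has 1 to 20 rows; each row is the pose to reach, as a shift and turn from the pose measured when the call began, along the tool's axes at that moment; what a row does not reach only later rows make up. A row lasts 1/8 s, in which the tool goes at most 62.5 mm and 10.7 degrees, less where a joint would pass 70% of its speed; a pose out of reach is approached as far as the arm can. A call with a gripper value outside its range is refused whole. OPENING is the opening, from 0 (shut) to 1 (fully open), set as the call begins (- or left out, the last holds). The fingers move at their own pace and stop on an object; FORCE is the grip in N (left out, the last holds). Time passes only in rows, so rows that repeat a pose let the fingers close. It gives the time, the measured TCP pose, the force and the opening at its end, in the units of the state.
- manip.get_state(): the state, without advancing time (a new reading comes with each control period).
- viewer.get_image(name): name is "scene" or "top" or "wrist"; returns a dict with "frame" (420x560x3 uint8, blue, green, red), "range_z" (420x560 float32, m along the optical axis (not along the pixel's ray), 0 where there is no reading), "intrinsics" (3x3 intrinsics, pixels), "world_from_camera" (4x4, takes a point from camera to world coordinates); the wrist camera has in their place "mount" (4x4, takes a point from camera to tool coordinates, whose origin is the TCP and whose axes are the flange's). Camera axes: x right, y up, looking along -z (the intrinsics and any distortion apply to the point x, -y, -z); pixel columns grow to the right and rows downward; lengths in m; the calibration is good to about 2 mm. A picture is of the moment at which its call begins: read the wrist's pose just before it.
- job.sign_off(): hands the job in, once; it reports no verdict.
The state is a dict: "clock": time; "qpos": joint angles; "qd": joint speeds; "effort": joint torques, N m; "position": TCP position; "ee_rot": TCP orientation; "contact_force": force on the tool from outside, world axes, zero at the start; "moment": the same for the moment, N m; "width": finger opening in m.
Only numpy, scipy, OpenCV 4.12 (cv2) and the standard library are available. Lean on these libraries where they do the work, as an engineer would, in place of code of your own. Each camera call takes 0.05 s, during which the arm holds its last target. There are 200 camera calls.

### The job

Push the flat finned amplifier module along the bench, in through the open mouth of the low plywood bridge and on under it, until its leading end rests squarely against the wooden stop behind the bridge. Only push it with the fingers: it must stay flat on the bench, never lifted or tipped. Keep the gripper off the bridge, leave all the other things where they are, and finish clear of everything.

Things in the scene. Friction and masses are not known exactly. Their poses are not given: they have to be found in the camera images.
- amp: flat amplifier module lying loose on the bench: aluminium case, fins on top, black flat ends, 130 (x, long) x 100 (y) x 24 mm high, 0.28 to 0.56 kg, too wide to pinch. Origin: centre of its underside, z up; both ends alike. Starts before the bridge's mouth, up to 40 mm off its centre line and 0.3 rad askew, middles 200 to 250 mm apart; stops where no longer pushed
- bridge: low plywood bridge fixed to the bench: roof 60 mm deep (x), 152 mm across (y), top at 41 mm, on two battens; the passage is 112 mm wide, 29 mm high: 6 mm free each side of the module, 5 mm overhead. Origin on the bench under the roof's middle; x is the direction to push (mouth at x = -30 mm), z up. Module home: its middle at x = -5 mm, 40 mm of it sticking out of the mouth
- stop (a point): middle of the near face of the wooden stop behind the bridge, at mid-height (11 mm): 60 mm along +x from the bridge's origin. The stop is fixed, 22 mm high, 112 mm long across the passage, between side rails 18 mm high; same axes as the bridge
- tape: roll of brown packing tape lying flat, 90 mm diameter, 48 mm high; origin under its centre; a bystander, usually beside the bridge
- jar: translucent whitish plastic jar with a white cap, 52 mm diameter, 55 mm high; origin under its centre; a bystander behind the stop
- spool: solder spool standing upright, 54 mm diameter, 42 mm high; origin under its centre; a bystander beside the bridge, on the robot's side
- screwdriver: black-handled screwdriver, 170 mm long, lying beside the module's lane on the side away from the robot, under 35 mm high; a bystander
- speaker: loose loudspeaker driver lying on its magnet, cone up, 100 mm diameter, 48 mm high; origin under its centre; a bystander behind the module's starting place
- meter: black multimeter lying flat, 150 x 75 x 40 mm; origin under its centre; a bystander beyond the bridge
- core: small steel-dark ring core, 26 mm diameter, 10 mm high, lying on top of the bridge roof; a bystander
Things that resemble listed ones, but are neither listed nor needed, are in the scene too. Several things look just like the amp: the one meant starts farthest to the robot's right.

How it is judged:
On the way:
1. the module's leading end is under the bridge roof, flat and between the battens (x of amp in the frame of bridge above -0.09 m and y of amp in the frame of bridge between -0.02 and 0.02 m and height (world z) of amp below 0.004 m), for 0.05 s.
At the end, for the whole second after the job is handed in: the module lies flat on the bench under the bridge, its leading end within 5 mm of the stop, square to the bridge within 0.07 rad, and at rest (x of amp in the frame of bridge between -0.01 and 0.003 m and y of amp in the frame of bridge between -0.012 and 0.012 m and angle between the x axis of amp and the x axis of bridge, either way round below 0.07 rad and angle between amp's own z axis and vertical below 0.04 rad and height (world z) of amp below 0.004 m and linear speed of amp below 0.01 m/s); the robot touches nothing.
It fails at once if the module is lifted or carried (its underside's middle more than 6 mm above the bench) (height (world z) of amp above 0.006 m).
It fails at once if the module is tipped (more than 0.1 rad) (angle between amp's own z axis and vertical above 0.1 rad).
It fails at once if the robot presses on the bridge (more than 3 N) (contact force between any of the fingers, the arm and bridge above 3 N).
It fails at once if a bystander is moved by more than 25 mm (distance of any of tape, jar, spool, screwdriver, speaker, meter, core from where it was at the start of the episode above 0.025 m).
It also fails if it takes over 72 s, if anything falls off the work surface, if the arm or the gripper's body presses on something with over 40 N, if the wrist force passes 120 N, or if a joint passes its speed limit or range.

## Working session

There is one attempt and no reset: what is moved stays moved. The work goes in short steps, Python scripts to look and compute and a shell command to move; the robot and the scene stay as the last step left them, time stands still between calls to the robot, and variables do not carry over. Pictures are saved under pics/ and viewed, about 8 in all and at most 12, crops included, and the job is handed in when it is done.

```bash
mkdir -p pics; ls
cat > h.py <<'E'
import numpy as np,cv2
from rig import manip,viewer,job
def grab(n):
    d=viewer.get_image(n); np.savez(f'{n}.npz',**{k:v for k,v in d.items()}); return d
def cloud(d,T=None):
    z=d['range_z'];K=d['intrinsics'];T=d['world_from_camera'] if T is None else T
    v,u=np.mgrid[:z.shape[0],:z.shape[1]]
    P=np.stack([(u-K[0,2])/K[0,0]*z,-(v-K[1,2])/K[1,1]*z,-z,np.ones_like(z)],-1)
    P=(P@np.asarray(T).T)[...,:3]; P[z<=0]=np.nan; return P
E
python3 - <<'E'
from h import *
s=manip.get_state();print(s)
for n in('top','scene'):
    d=grab(n);cv2.imwrite(f'pics/{n}0.png',d['frame'])
    print({k:(v if k in('intrinsics','world_from_camera') else None) for k,v in d.items()})
E
```

```text
pics
{'clock': 0.0, 'qpos': array([ 1.17500898e+00,  2.76595716e-01,  1.50615042e+00, -8.55568614e-06,
        1.36068756e+00, -1.20971102e-01]), 'qd': array([-1.55516745e-03,  1.00635601e-04, -9.63884961e-04, -3.48686307e-04,
       -5.37847747e-05, -1.12465712e-03]), 'effort': array([ 1.04969176e-04, -4.16781557e+01, -2.45806521e+01,  5.22941482e-04,
        1.12207088e-02, -1.89099484e-05]), 'position': array([0.15582283, 0.55292969, 0.23043241]), 'ee_rot': array([-2.31161169e-04,  1.36975183e-01,  9.90574052e-01, -8.91030951e-04]), 'contact_force': array([-0.4417991 ,  0.15848412,  0.62611411]), 'moment': array([-0.00208288, -0.04075043, -0.00110119]), 'width': 0.08496079671927916}
{'frame': None, 'range_z': None, 'intrinsics': array([[453.25843399,   0.        , 272.44573597],
       [  0.        , 453.25843399, 210.59096619],
       [  0.        ,   0.        ,   1.        ]]), 'world_from_camera': array([[-0.02418201,  0.98647655, -0.16210874,  0.31225676],
       [-0.99970105, -0.02327586,  0.00748685,  0.04226704],
       [ 0.00361238,  0.16224132,  0.9867445 ,  1.26196296],
       [ 0.        ,  0.        ,  0.        ,  1.        ]])}
{'frame': None, 'range_z': None, 'intrinsics': array([[407.41517533,   0.        , 289.67673891],
       [  0.        , 407.41517533, 210.65451498],
       [  0.        ,   0.        ,   1.        ]]), 'world_from_camera': array([[ 0.45003707, -0.65525567,  0.60671792,  1.11865303],
       [ 0.89287211,  0.31823523, -0.31859964, -0.27709077],
       [ 0.0156852 ,  0.68510316,  0.72827717,  0.79755936],
       [ 0.        ,  0.        ,  0.        ,  1.        ]])}
```

View pics/top0.png

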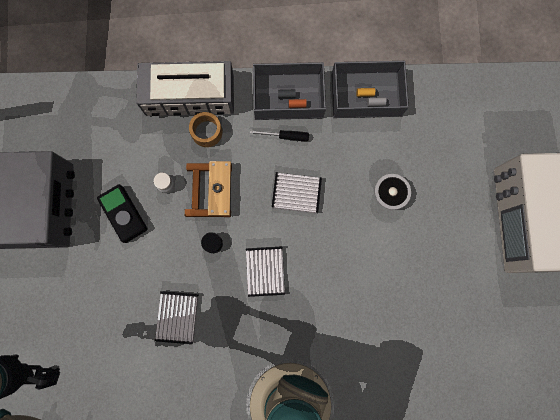

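View pics/scene0.png

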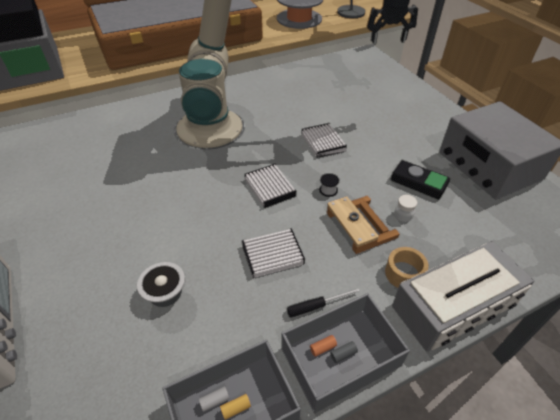

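Bridge at (210,189) in the top view, mouth facing image right (world −y), push direction is image left (+y). Amp look-alikes: (297,192), (266,271), (177,317). The robot's right is image right, so (297,192) is the one, also the one before the mouth; the speaker (393,191) is behind it.

```bash
cat >> h.py <<'E'
def rect(P,box,zlo,zhi,show=''):
    m=np.zeros(P.shape[:2],bool);x0,y0,x1,y1=box;m[y0:y1,x0:x1]=1
    m&=(P[...,2]>zlo)&(P[...,2]<zhi)
    n,l,st,_=cv2.connectedComponentsWithStats(m.astype(np.uint8)); m=l==1+np.argmax(st[1:,4])
    p=P[m]; r=cv2.minAreaRect((p[:,:2]*1000).astype(np.float32)); print(show,'rect mm',r,'n',len(p),'zmed',np.median(p[:,2]))
    return p,r
E
python3 - <<'E'
from h import *
d=dict(np.load('top.npz'));P=cloud(d)
print('table',P[300:310,350:420,2].mean(), P[60:400:1,440:460,2][100:150].mean())
rect(P,(260,160,335,225),.012,.035,'amp')
rect(P,(182,155,236,222),.033,.047,'roof')
rect(P,(180,155,205,222),.012,.030,'stop/rails')
for n,b in dict(tape=(185,112,225,147),spool=(195,230,225,255),spk=(370,170,415,212),drv=(248,122,312,145)).items(): rect(P,b,.008,.06,n)
f=d['frame'][140:240,170:340];cv2.imwrite('pics/c1.png',cv2.resize(f,None,fx=4.7,fy=4.7,interpolation=2))
E
```

```text
table nan nan
amp rect mm ((567.9627075195312, -35.39936065673828), (130.13597106933594, 101.5066909790039), 81.9879379272461) n 1603 zmed 0.019897401917059243
roof rect mm ((580.8949584960938, 178.59193420410156), (60.23313522338867, 151.34959411621094), 88.3553695678711) n 1132 zmed 0.04040619362806308
stop/rails rect mm ((583.224365234375, 248.6068115234375), (53.349029541015625, 152.59788513183594), 89.27847290039062) n 547 zmed 0.019143016314667527
tape rect mm ((759.8065185546875, 222.62481689453125), (113.70755767822266, 101.4865951538086), 89.2756576538086) n 644 zmed 0.04388637891126401
spool rect mm ((432.4915771484375, 202.10629272460938), (51.87410354614258, 51.980003356933594), 88.11235809326172) n 315 zmed 0.04157201210679329
spk rect mm ((557.8645629882812, -296.6348571777344), (97.3720474243164, 98.48115539550781), 87.39436340332031) n 1024 zmed 0.04861454858104586
drv rect mm ((740.5928955078125, 8.351844787597656), (168.27525329589844, 26.649625778198242), 82.19451141357422) n 319 zmed 0.020921277385069548
```

View pics/c1.png

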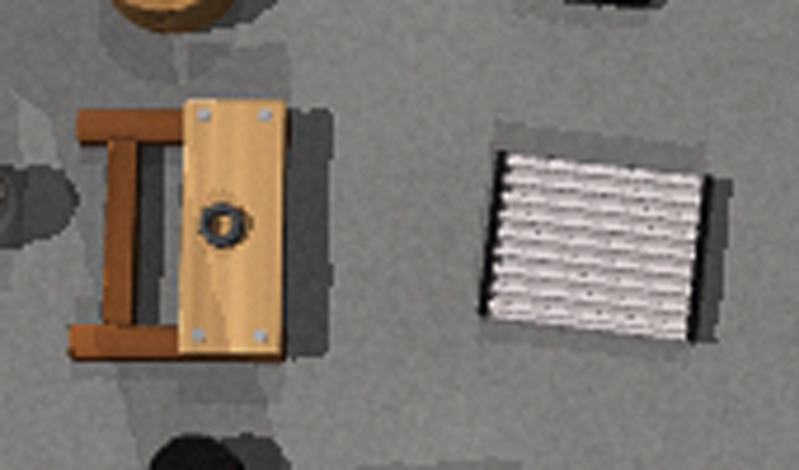

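The crop confirms the choice: loose amp centred at crop (598,245) with black ends, mouth edge at crop (287,230). Amp in the bridge frame: x≈−214, y≈+7 mm, yaw ≈−6.4°. I'll square up two spread fingers behind its rear face.

```bash
python3 -m crank '[[-0.572,-0.546,0.10,0,0,76],[-0.572,-0.546,0.10,0,0,76],[-0.572,-0.546,0.10,0,0,76],[-0.572,-0.546,0.10,0,0,76],[-0.572,-0.546,0.10,0,0,76],[-0.572,-0.546,0.10,0,0,76],[-0.572,-0.546,0.10,0,0,76],[-0.572,-0.546,0.10,0,0,76],[-0.572,-0.546,0.10,0,0,76],[-0.572,-0.546,0.10,0,0,76],[-0.572,-0.546,0.10,0,0,76],[-0.572,-0.546,0.10,0,0,76],[-0.572,-0.546,0.10,0,0,76],[-0.572,-0.546,0.10,0,0,76],[-0.572,-0.546,0.10,0,0,76],[-0.572,-0.546,0.10,0,0,76],[-0.572,-0.546,0.10,0,0,76],[-0.572,-0.546,0.10,0,0,76]]' 0.6
cat >> h.py <<'E'
from scipy.spatial.transform import Rotation as R
B=np.array([.581,.1786]);TH=np.deg2rad(88.4)
bx=np.array([np.cos(TH),np.sin(TH)]);by=np.array([-bx[1],bx[0]])
def tool():
    s=manip.get_state();r=R.from_quat(np.roll(s['ee_rot'],-1)).as_matrix();p=s['position']
    tx=r[:2,0];print('t',round(s['clock'],2),'tcp bridge mm',1e3*(p[:2]-B)@np.c_[bx,by],'z',p[2],'toolx yaw rel deg',np.rad2deg(np.arctan2(tx@by,tx@bx)),'toolz',r[:,2],'F',s['contact_force'],'w',s['width'])
    return s,r
def amp(box=(225,150,345,235)):
    d=grab('top');P=cloud(d);p,r=rect(P,box,.012,.030,'amp')
    c=np.array(r[0])/1e3;q=1e3*(c-B)@np.c_[bx,by];print('amp in bridge mm',q,'yaw',(r[2]-88.4+45)%90-45)
E
python3 - <<'E'
from h import *
s,r=tool();d=grab('wrist');cv2.imwrite('pics/w1.png',d['frame']);print(d['mount'],d['intrinsics'])
t=grab('top');cv2.imwrite('pics/t1.png',t['frame'])
E
```

```text
clock: 2.35
position: [0.558, -0.1272, 0.1317]
ee_rot: [0.001, 0.717, 0.697, -0.001]
contact_force: [0.2, 1.0, -1.1]
width: 0.0509
t 2.35 tcp bridge mm [-306.30141759   14.43113527] z 0.13168785538717026 toolx yaw rel deg -0.08368975147258789 toolz [-2.05300937e-04 -1.69322558e-03 -9.99998545e-01] F [ 0.19038126  0.96850144 -1.1420945 ] w 0.05086680797964245
[[-5.43929056e-04  9.65094864e-01  2.61899997e-01  6.66736640e-02]
 [ 9.99999826e-01  4.65523180e-04  3.61416315e-04 -3.87836997e-04]
 [ 2.26880510e-04  2.61900148e-01 -9.65094949e-01 -1.42355032e-01]
 [ 0.00000000e+00  0.00000000e+00  0.00000000e+00  1.00000000e+00]] [[367.1410288    0.         281.86577801]
 [  0.         367.1410288  205.28924597]
 [  0.           0.           1.        ]]
```

View pics/w1.png

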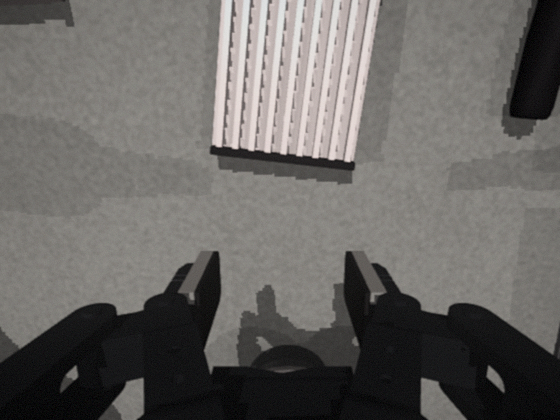

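The wrist view shows the rear end from (211,150) to (354,163), with the fingers at (212,255) and (352,255): centred, and the right corner is nearest. Lowering, then a gentle squaring push.

```bash
python3 -m crank '[[0,0,0.06,0,0,0],[0,0,0.10,0,0,0],[0,0,0.118,0,0,0],[0,0,0.125,0,0,0],[0,0,0.125,0,0,0]]'
python3 -m crank '[[0.005,0,0,0,0,0],[0.010,0,0,0,0,0],[0.014,0,0,0,0,0],[0.018,0,0,0,0,0],[0.022,0,0,0,0,0],[0.026,0,0,0,0,0],[0.030,0,0,0,0,0],[0.034,0,0,0,0,0],[0.038,0,0,0,0,0],[0.042,0,0,0,0,0],[0.046,0,0,0,0,0],[0.050,0,0,0,0,0],[0.054,0,0,0,0,0],[0.057,0,0,0,0,0],[0.060,0,0,0,0,0],[0.060,0,0,0,0,0]]'
python3 - <<'E'
from h import *
tool();amp();w=grab('wrist');t=dict(np.load('top.npz'))
cv2.imwrite('pics/b2.png',np.hstack([w['frame'][:, :],cv2.resize(t['frame'][150:240,180:331],(240,143)).repeat(1,0) if 0 else cv2.copyMakeBorder(cv2.resize(t['frame'][140:240,200:340],(240,171)),0,249,0,0,0)]))
E
```

```text
clock: 3.08
position: [0.5583, -0.1277, 0.0066]
ee_rot: [0.001, 0.718, 0.697, -0.001]
contact_force: [-0.3, -0.3, 0.2]
width: 0.0513
clock: 5.08
position: [0.5598, -0.0671, 0.0064]
ee_rot: [0.0, 0.718, 0.696, -0.001]
contact_force: [0.3, -2.5, 2.0]
width: 0.051
t 5.08 tcp bridge mm [-246.21172855   14.33766683] z 0.0063914568743090525 toolx yaw rel deg -0.10881391411998731 toolz [-7.64087880e-04 -8.78439320e-04 -9.99999322e-01] F [ 0.25433325 -2.45576258  1.9561711 ] w 0.05099248143524004
amp rect mm ((561.4933471679688, 31.46778106689453), (84.56224060058594, 98.99468231201172), 86.96610260009766) n 915 zmed 0.019789631121329032
amp in bridge mm [-147.61951201   15.39087482] yaw -1.4338973999023494
```

View pics/b2.png

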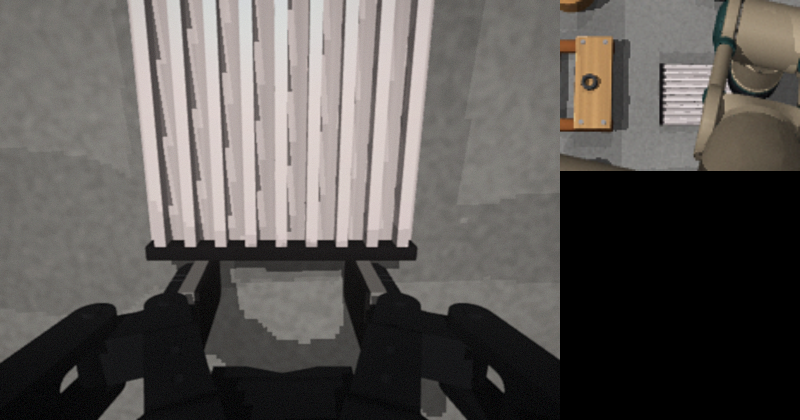

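Module is flush and centred on the fingers: its end spans (147..416, 250), straight. It stands 15 mm to the bridge's +y side, so I'll push on with a slant (tool +y = −y of bridge).

```bash
python3 -m crank '[[0.004,0.001,0,0,0,0],[0.008,0.002,0,0,0,0],[0.012,0.003,0,0,0,0],[0.016,0.004,0,0,0,0],[0.020,0.005,0,0,0,0],[0.024,0.006,0,0,0,0],[0.028,0.007,0,0,0,0],[0.032,0.008,0,0,0,0],[0.036,0.009,0,0,0,0],[0.040,0.010,0,0,0,0],[0.040,0.010,0,0,0,0]]'
cat > look.py <<'E'
from h import *
import sys
s,r=tool();w=grab('wrist');T=np.eye(4);T[:3,:3]=r;T[:3,3]=s['position'];P=cloud(w,T@w['mount'])
Q=P.copy();Q[...,:2]=(P[...,:2]-B)@np.c_[bx,by]
tp=s['position'][:2];tb=(tp-B)@bx
m=(Q[...,2]>.012)&(Q[...,2]<.032)&(Q[...,0]>tb+.03)&(abs(Q[...,1])<.085)
xs=np.arange(tb+.03,min(tb+.13,-.035),.01);L=[];Rr=[];X=[]
for a in xs:
    k=m&(Q[...,0]>a)&(Q[...,0]<a+.01)
    if k.sum()>60: X.append(a+.005);L.append(np.nanmax(Q[...,1][k]));Rr.append(np.nanmin(Q[...,1][k]))
X,L,Rr=map(np.array,(X,L,Rr));mid=(L+Rr)/2
if len(X)>1: print('width mm',(L-Rr)*1e3);f=np.polyfit(X,mid,1);print('wrist: yaw deg',np.degrees(np.arctan(f[0])),'mid y mm',mid*1e3,'x',X*1e3,'y at centre',1e3*np.polyval(f,tb+.076))
k=(Q[...,2]>.035)&(Q[...,2]<.046)&(Q[...,0]>-.05)&(abs(Q[...,1])<.1)
if k.sum()>50: print('roof y range mm',1e3*np.percentile(Q[...,1][k],[.5,99.5]),'xmin',1e3*np.percentile(Q[...,0][k],1))
cv2.imwrite('pics/'+sys.argv[1],w['frame'])
t=grab('top')
PT=cloud(t);
rect(PT,(225,150,300,235),.012,.030,'top')
E
python3 look.py w3.png
```

```text
clock: 6.55
position: [0.5711, -0.0266, 0.0061]
ee_rot: [-0.0, 0.718, 0.696, -0.0]
contact_force: [-2.0, -0.4, 0.6]
width: 0.0518
t 6.55 tcp bridge mm [-205.39830278    4.18293311] z 0.006137650915609059 toolx yaw rel deg -0.13564623808074136 toolz [-7.37225458e-04  3.73455888e-04 -9.99999659e-01] F [-1.96888569 -0.44309343  0.62398481] w 0.05175070422988518
width mm [100.28671942  99.98083325 100.07035334 100.32584338 100.13935532
 100.19064001 100.23459448]
wrist: yaw deg -0.053100666720877744 mid y mm [4.9781982  4.98486528 5.12613096 4.95117354 4.88462226 4.98626569
 4.97126786] x [-170.39830278 -160.39830278 -150.39830278 -140.39830278 -130.39830278
 -120.39830278 -110.39830278] y at centre 4.973023084783109
top rect mm ((574.3426513671875, 77.64199829101562), (70.98941802978516, 101.4525375366211), 87.17436218261719) n 781 zmed 0.019485653372909972
```

View pics/w3.png

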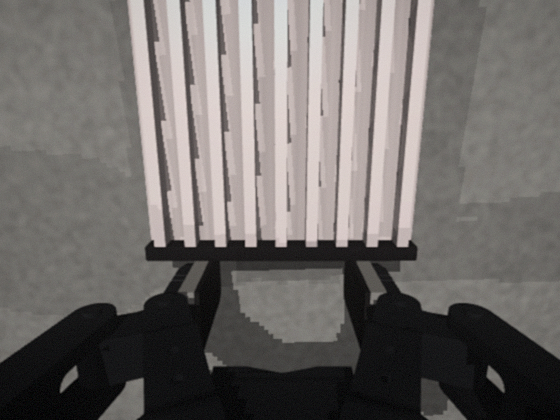

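The module stuck to the fingers: the end is still at (147..416, 250), y now +4 to +5 mm and yaw ≈0. Shift the rest before the mouth.

```bash
python3 -m crank '[[0.004,0.001,0,0,0,0],[0.008,0.002,0,0,0,0],[0.012,0.003,0,0,0,0],[0.016,0.004,0,0,0,0],[0.020,0.0045,0,0,0,0],[0.024,0.0045,0,0,0,0],[0.024,0.0045,0,0,0,0]]'
python3 look.py w4.png
python3 - <<'E'
from h import *
t=dict(np.load('top.npz'));P=cloud(t)
rect(P,(170,150,236,222),.036,.047,'roof')
cv2.imwrite('pics/t4.png',cv2.resize(t['frame'][140:240,170:310],None,fx=5.6,fy=5.6,interpolation=2))
E
```

```text
clock: 7.52
position: [0.5765, -0.002, 0.0061]
ee_rot: [-0.001, 0.718, 0.696, 0.0]
contact_force: [0.7, -0.4, -0.1]
width: 0.051
t 7.53 tcp bridge mm [-180.70167543   -0.53686307] z 0.006128004103902462 toolx yaw rel deg -0.16417746009639342 toolz [-2.63484728e-04  1.41583311e-03 -9.99998963e-01] F [ 0.67094    -0.36447096 -0.1119437 ] w 0.051027101302140956
width mm [ 99.92336784 100.70246949 100.34899505 100.36925141 100.20092716
 100.20322056 100.34360694]
wrist: yaw deg -0.043944333974993983 mid y mm [0.1907325  0.12696899 0.05904092 0.34831176 0.08483    0.14277993
 0.10001133] x [-145.70167543 -135.70167543 -125.70167543 -115.70167543 -105.70167543
  -95.70167543  -85.70167543] y at centre 0.14194549591083938
top rect mm ((579.4971923828125, 105.3707275390625), (64.48202514648438, 102.0588607788086), 87.28787994384766) n 702 zmed 0.020061925137597525
roof rect mm ((580.796142578125, 178.6342010498047), (60.61338424682617, 152.49615478515625), 88.3212661743164) n 1083 zmed 0.04053564734714632
```

View pics/t4.png

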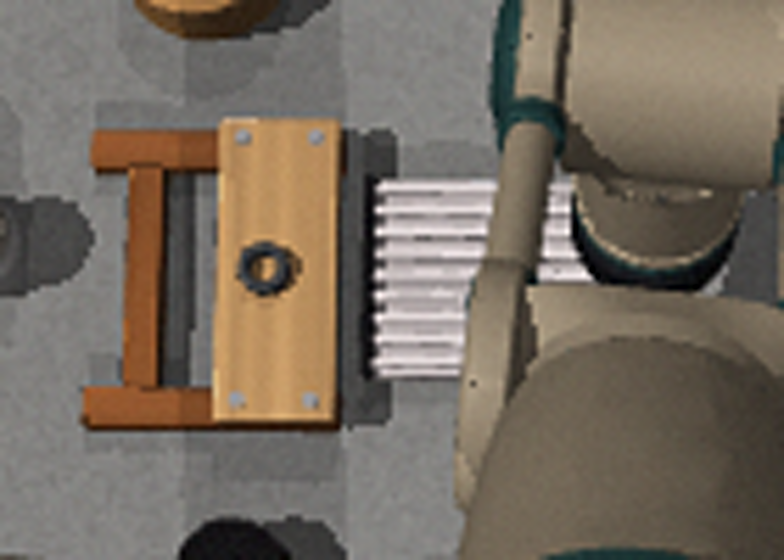

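Top view: the module's lead end at crop (370,180..378) is just before the mouth edge x≈340, centred once roof parallax (4 mm) is allowed for; y = −0.7 to +0.1 mm. About 100 mm to go; entering.

```bash
python3 -m crank '[[0.004,0,0,0,0,0],[0.008,0,0,0,0,0],[0.012,0,0,0,0,0],[0.016,0,0,0,0,0],[0.020,0,0,0,0,0],[0.024,0,0,0,0,0],[0.028,0,0,0,0,0],[0.032,0,0,0,0,0],[0.036,0,0,0,0,0],[0.040,0,0,0,0,0],[0.040,0,0,0,0,0]]'
python3 look.py w5.png
```

```text
clock: 9.0
position: [0.5776, 0.0384, 0.0062]
ee_rot: [-0.001, 0.718, 0.696, 0.001]
contact_force: [0.6, 0.6, 0.8]
width: 0.0512
t 9.0 tcp bridge mm [-140.20807415   -0.46947316] z 0.006189489638819795 toolx yaw rel deg -0.17361277700291147 toolz [-5.74182531e-04  2.16718105e-03 -9.99997487e-01] F [0.60534986 0.64733601 0.79376152] w 0.05121481109389689
width mm [100.40650397 100.5163699  100.28045146 100.38898853 100.71013057
 100.3706474  100.38872107]
wrist: yaw deg -0.4547210609840521 mid y mm [ 0.39138076  0.26110521  0.3453591   0.16488716  0.01315892  0.05323345
 -0.10004899] x [-105.20807415  -95.20807415  -85.20807415  -75.20807415  -65.20807415
  -55.20807415  -45.20807415] y at centre 0.07399450622020153
top rect mm ((581.02685546875, 137.5751190185547), (23.622573852539062, 98.3309326171875), 87.54013061523438) n 203 zmed 0.01949522953664773
```

```bash
python3 -m crank '[[0.004,0,0,0,0,0],[0.008,0,0,0,0,0],[0.012,0,0,0,0,0],[0.016,0,0,0,0,0],[0.020,0,0,0,0,0],[0.024,0,0,0,0,0],[0.028,0,0,0,0,0],[0.032,0,0,0,0,0],[0.036,0,0,0,0,0],[0.040,0,0,0,0,0],[0.044,0,0,0,0,0],[0.047,0,0,0,0,0],[0.050,0,0,0,0,0],[0.050,0,0,0,0,0]]'
python3 look.py w6.png
python3 - <<'E'
from h import *
t=dict(np.load('top.npz'))
cv2.imwrite('pics/t6.png',cv2.resize(t['frame'][140:240,170:310],None,fx=5.6,fy=5.6,interpolation=2))
E
```

```text
clock: 10.85
position: [0.5793, 0.0887, 0.0065]
ee_rot: [-0.001, 0.718, 0.696, 0.001]
contact_force: [-0.3, 0.7, 0.1]
width: 0.0512
t 10.85 tcp bridge mm [-89.93008671  -0.80075336] z 0.00645615555353158 toolx yaw rel deg -0.1843810383201793 toolz [-1.36244326e-04  2.65017019e-03 -9.99996479e-01] F [-0.29016052  0.67914542  0.1103416 ] w 0.05115114643447778
width mm [100.26183498 100.68073679 100.65923676]
wrist: yaw deg -0.5494469095490806 mid y mm [0.32306526 0.43748518 0.13126622] x [-54.93008671 -44.93008671 -34.93008671] y at centre -1.6281183018391826e-05
roof y range mm [-74.03104467  74.54748613] xmin -28.264826804700366
top rect mm ((597.8035888671875, 130.82916259765625), (57.869388580322266, 36.57879638671875), 3.425264358520508) n 128 zmed 0.019608270758230906
```

View pics/t6.png

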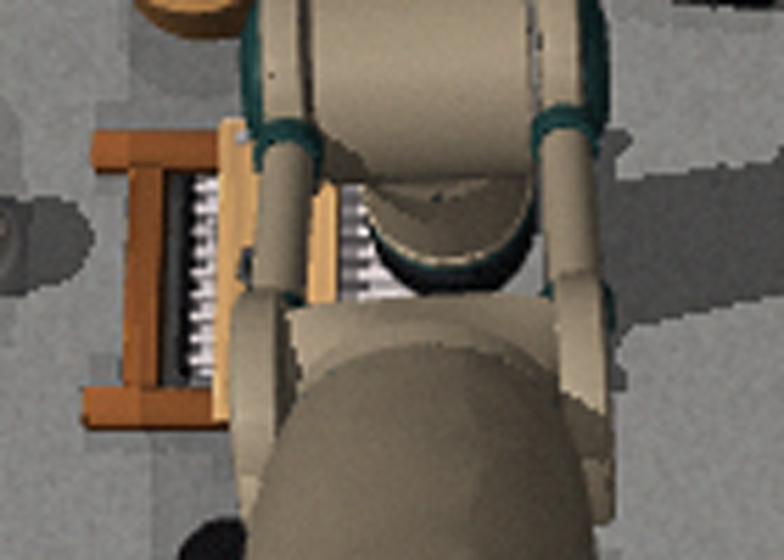

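The lead end (crop x≈184) has emerged between the rails with ≈9 mm left to the stop face (x≈167), matching the arm reading. Final slow push.

```bash
python3 -m crank '[[0.002,0,0,0,0,0],[0.004,0,0,0,0,0],[0.006,0,0,0,0,0],[0.007,0,0,0,0,0],[0.008,0,0,0,0,0],[0.008,0,0,0,0,0]]'; python3 -m crank '[[0.0005,0,0,0,0,0],[0.001,0,0,0,0,0],[0.001,0,0,0,0,0]]';python3 -m crank '[[0.0005,0,0,0,0,0],[0.001,0,0,0,0,0],[0.001,0,0,0,0,0]]'
```

```text
clock: 11.7
position: [0.5797, 0.0967, 0.0066]
ee_rot: [-0.001, 0.718, 0.696, 0.001]
contact_force: [-0.1, -0.7, 0.4]
width: 0.0514
clock: 12.08
position: [0.5797, 0.0977, 0.0066]
ee_rot: [-0.001, 0.718, 0.696, 0.001]
contact_force: [0.2, -2.6, -0.5]
width: 0.0516
clock: 12.45
position: [0.5798, 0.0986, 0.0066]
ee_rot: [-0.001, 0.718, 0.696, 0.001]
contact_force: [-0.0, -2.4, 0.7]
width: 0.0512
```

```bash
python3 -m crank '[[0.0005,0,0,0,0,0],[0.001,0,0,0,0,0],[0.001,0,0,0,0,0]]';python3 -m crank '[[0.0005,0,0,0,0,0],[0.001,0,0,0,0,0],[0.001,0,0,0,0,0]]'
python3 - <<'E'
from h import *
tool()
E
```

```text
clock: 12.82
position: [0.58, 0.0987, 0.0066]
ee_rot: [-0.0, 0.718, 0.696, 0.001]
contact_force: [0.4, -6.1, -0.3]
width: 0.0514
clock: 13.2
position: [0.5801, 0.0987, 0.0066]
ee_rot: [0.0, 0.717, 0.697, -0.0]
contact_force: [0.6, -8.1, -0.3]
width: 0.0513
t 13.2 tcp bridge mm [-79.89518335  -1.2820987 ] z 0.006630295408098168 toolx yaw rel deg -0.0889109757227366 toolz [ 4.18509823e-04 -7.21495225e-04 -9.99999652e-01] F [ 0.56023932 -8.06144937 -0.314897  ] w 0.05130376270139983
```

The position has stalled and the force is rising (8 N): the module is against the stop. Back off, rise and clear the view.

```bash
python3 -m crank '[[-0.004,0,0,0,0,0],[-0.015,0,0,0,0,0],[-0.035,0,0,0,0,0],[-0.050,0,0,0,0,0],[-0.05,0,-0.05,0,0,0],[-0.05,0,-0.10,0,0,0],[-0.07,0,-0.15,0,0,0],[-0.12,0,-0.18,0,0,0],[-0.18,0,-0.18,0,0,0],[-0.24,0,-0.18,0,0,0],[-0.30,0,-0.18,0,0,0],[-0.34,0,-0.18,0,0,0],[-0.34,0,-0.18,0,0,0]]'
python3 - <<'E'
from h import *
tool();t=grab('top');P=cloud(t)
Q=P.copy();Q[...,:2]=(P[...,:2]-B)@np.c_[bx,by]
rect(P,(170,150,236,222),.036,.047,'roof')
k=lambda x0,x1:(Q[...,2]>.012)&(Q[...,2]<.030)&(Q[...,0]>x0)&(Q[...,0]<x1)&(abs(Q[...,1])<.054)
a=Q[k(-.12,-.033)];print('tail mm',1e3*np.percentile(a,[1,99],axis=0));print(cv2.minAreaRect((a[:,:2]*1e3).astype(np.float32)))
d0=dict(np.load('top.npz'))
for n,b in dict(tape=(185,112,225,147),spool=(195,230,225,255),spk=(370,170,415,212),drv=(248,122,312,145)).items(): rect(P,b,.008,.06,n)
cv2.imwrite('pics/t7.png',cv2.resize(t['frame'][110:260,90:320],None,fx=3.4,fy=3.4,interpolation=2))
E
```

```text
clock: 14.82
position: [0.5691, -0.2451, 0.1865]
ee_rot: [0.001, 0.719, 0.695, -0.0]
contact_force: [-0.0, 0.2, -0.6]
width: 0.0508
t 14.82 tcp bridge mm [-4.23877820e+02  1.49255196e-02] z 0.18648158755710673 toolx yaw rel deg -0.38189228742718695 toolz [ 4.06907190e-04 -1.45834342e-03 -9.99998854e-01] F [-0.04072369  0.19527279 -0.60127236] w 0.05078044697887139
roof rect mm ((581.1337280273438, 178.52911376953125), (60.412471771240234, 152.19630432128906), 87.99816131591797) n 1074 zmed 0.04046192627956535
tail mm [[-70.05110647 -50.37669322  12.45734742]
 [-33.50881253  48.0548254   28.4939642 ]]
((-51.62880325317383, -0.614837646484375), (100.83795928955078, 37.0291748046875), 89.92760467529297)
tape rect mm ((761.3458251953125, 226.74192810058594), (112.74563598632812, 103.70817565917969), 83.89411163330078) n 639 zmed 0.043892736464755444
spool rect mm ((432.3122863769531, 202.09542846679688), (51.57814407348633, 51.86296463012695), 0.18111102283000946) n 315 zmed 0.041619190391569916
spk rect mm ((566.327880859375, -336.2854919433594), (48.23466873168945, 20.9005069732666), 21.541728973388672) n 92 zmed 0.04760227662158756
drv rect mm ((739.0068359375, 8.536277770996094), (167.411865234375, 27.03135871887207), 83.66255187988281) n 320 zmed 0.020924639810782963
```

View pics/t7.png

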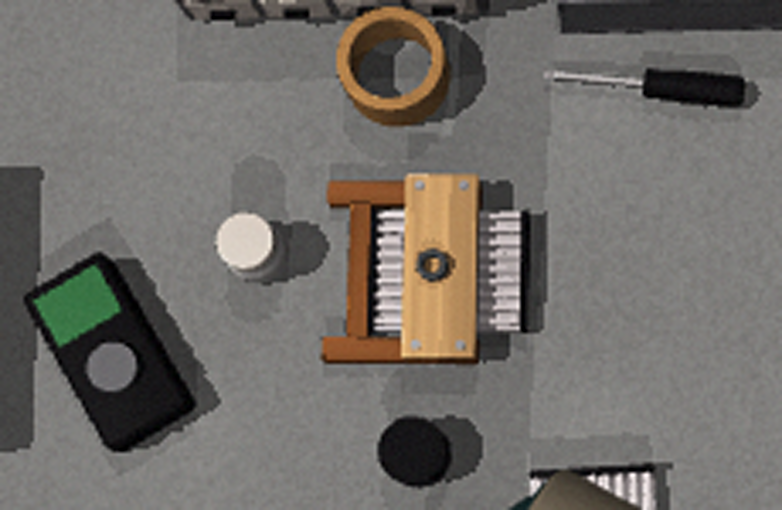

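The module lies under the bridge, with its lead end at the stop (crop x≈371) and its tail (x≈525) 40 mm out of the mouth. Tail at x = −70, y ≈ −0.6 mm, square within ~0.1°; the bystanders have not moved. The arm is clear at z = 0.19.

```bash
python3 -c "
from rig import job
print(job.sign_off())"
```

```text
the job is handed in; nothing more can be done
None
```

The amp module is pushed home under the bridge and rests against the stop, and I handed the job in at about 15 s on the robot's clock. No verdict is reported.

- **Push:** I used two spread fingers low on the module's rear end. They squared it up, shifted it about 15 mm sideways before the mouth, then pushed it in until it stalled at the stop at about 8 N. The gripper then backed off and rose clear.
- **Module at the end:** the last top view puts its tail at x ≈ −70 mm, so its middle is at about −5 mm. It is about 0.6 mm off the centre line and square to the bridge axis within about 0.1° (module tail against the bridge angle I measured at the start).
- **Disagreements:** top-camera fits of the partly hidden module during the push read about 1° off the wrist camera. The fitted angle of the bridge itself varied by about 0.4° between pictures. Both are well under the 4° limit.
- **Bystanders:** the tape, spool and screwdriver measured within 5 mm of where they started. The ring core, jar and meter looked unmoved. The speaker was half hidden by the arm in the last picture, so I could not re-measure it; the fingers stayed well clear of it at low height.

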